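Sort the rotors into their trays

TASK

Sort the five motor rotors standing on the bench into the trays for their next operation, one rotor to a bay: the two brass ones into the blue tray, the two bare steel ones into the green tray and the black-wrapped one into the red tray (either bay). Each must end standing upright on the floor of its bay; never tip one over, and let go of it only when it has been lowered onto the floor. Leave the dial gauge that stands among them where it is.

Things in the scene. Friction and masses are not known exactly. Their poses are not given: they have to be found in the camera images.
- brass_a_mid (a point): A brass rotor (body of yellow brass, steel tip), loose, 110 mm tall, 0.36 to 0.56 kg: body 42 mm in diameter, 50 mm tall; above it a steel journal 22 mm in diameter from 50 to 95 mm above the underside (can be gripped from above about 23 mm above this point); tip 14 mm in diameter, 15 mm tall. This point: on the axis, 55 mm above the underside; z up along the axis.
- brass_b_mid (a point): The other brass rotor (body of yellow brass, black tip), loose, 110 mm tall, 0.36 to 0.56 kg: body 42 mm in diameter, 50 mm tall; above it a steel journal 22 mm in diameter from 50 to 95 mm above the underside (can be gripped from above about 23 mm above this point); tip 14 mm in diameter, 15 mm tall. This point: on the axis, 55 mm above the underside; z up along the axis.
- steel_a_mid (a point): A bare steel rotor (silver-grey body, steel tip), loose, 110 mm tall, 0.36 to 0.56 kg: body 42 mm in diameter, 50 mm tall; above it a steel journal 22 mm in diameter from 50 to 95 mm above the underside (can be gripped from above about 23 mm above this point); tip 14 mm in diameter, 15 mm tall. This point: on the axis, 55 mm above the underside; z up along the axis.
- steel_b_mid (a point): The other bare steel rotor (silver-grey body, black tip), loose, 110 mm tall, 0.36 to 0.56 kg: body 42 mm in diameter, 50 mm tall; above it a steel journal 22 mm in diameter from 50 to 95 mm above the underside (can be gripped from above about 23 mm above this point); tip 14 mm in diameter, 15 mm tall. This point: on the axis, 55 mm above the underside; z up along the axis.
- wound_mid (a point): The black-wrapped rotor (black body with thin copper bands, steel tip), loose, 110 mm tall, 0.36 to 0.56 kg: body 42 mm in diameter, 50 mm tall; above it a steel journal 22 mm in diameter from 50 to 95 mm above the underside (can be gripped from above about 23 mm above this point); tip 14 mm in diameter, 15 mm tall. This point: on the axis, 55 mm above the underside; z up along the axis.
- tray_blue: The blue plastic tray, fixed, empty: outside 74 mm along x, 144 mm along y, 24 mm high, open on top, walls and floor 4 mm thick, one 4 mm cross wall as high as the rim in the middle. Two square bays 66 x 66 mm, centred at y = +35 and -35 mm of the tray. Origin: centre of the underside, on the bench top; z up; the bays' floor is 4 mm above it.
- tray_green: The green plastic tray, fixed, empty: outside 74 mm along x, 144 mm along y, 24 mm high, open on top, walls and floor 4 mm thick, one 4 mm cross wall as high as the rim in the middle. Two square bays 66 x 66 mm, centred at y = +35 and -35 mm of the tray. Origin: centre of the underside, on the bench top; z up; the bays' floor is 4 mm above it.
- tray_red: The red plastic tray, fixed, empty: outside 74 mm along x, 144 mm along y, 24 mm high, open on top, walls and floor 4 mm thick, one 4 mm cross wall as high as the rim in the middle. Two square bays 66 x 66 mm, centred at y = +35 and -35 mm of the tray. Origin: centre of the underside, on the bench top; z up; the bays' floor is 4 mm above it.
- gauge: A dial gauge on a small stand, loose, among the rotors: dark square base 50 x 50 mm and 22 mm high, thin post and a round dial 38 mm across facing its -x, 99 mm tall in all. Origin: centre of its underside; z up. To be left alone.
Not all that is in view belongs to the job. What is shaped like the part that bears wound_mid but turquoise is not meant.

How it is judged (in metres and radians):
At the end, for the whole second after the job is handed in: Brass rotors in the blue tray, steel in green, black-wrapped in red, one to a bay: axis within 18 mm of the tray's long middle line and 53 mm of its centre along it, on the floor (5 mm), upright (0.1 rad), at rest; gauge upright, within 15 mm of its start (x of brass_a_mid in the frame of tray_blue between -0.018 and 0.018 m and y of brass_a_mid in the frame of tray_blue between -0.053 and 0.053 m and z of each of brass_a_mid, brass_b_mid in the frame of tray_blue below 0.064 m and angle between each of brass_a_mid, brass_b_mid, steel_a_mid, steel_b_mid, wound_mid's own z axis and vertical below 0.1 rad and linear speed of each of brass_a, brass_b, steel_a, steel_b, wound below 0.02 m/s and x of brass_b_mid in the frame of tray_blue between -0.018 and 0.018 m and y of brass_b_mid in the frame of tray_blue between -0.053 and 0.053 m and x of steel_a_mid in the frame of tray_green between -0.018 and 0.018 m and y of steel_a_mid in the frame of tray_green between -0.053 and 0.053 m and z of each of steel_a_mid, steel_b_mid in the frame of tray_green below 0.064 m and x of steel_b_mid in the frame of tray_green between -0.018 and 0.018 m and y of steel_b_mid in the frame of tray_green between -0.053 and 0.053 m and x of wound_mid in the frame of tray_red between -0.018 and 0.018 m and y of wound_mid in the frame of tray_red between -0.053 and 0.053 m and z of wound_mid in the frame of tray_red below 0.064 m and distance of gauge from where it was at the start of the episode below 0.015 m and angle between gauge's own z axis and vertical below 0.15 rad); the robot touches nothing.
It fails at once if a rotor is tipped over (leans more than 35 degrees) (angle between any of brass_a_mid, brass_b_mid, steel_a_mid, steel_b_mid, wound_mid's own z axis and vertical above 0.61 rad).
It fails at once if a rotor is let go in the air (more than about 10 mm above a bay's floor) ((height (world z) of brass_a_mid above 0.069 m and contact force between brass_a and the fingers below 0.05 N) or (height (world z) of brass_b_mid above 0.069 m and contact force between brass_b and the fingers below 0.05 N) or (height (world z) of steel_a_mid above 0.069 m and contact force between steel_a and the fingers below 0.05 N) or (height (world z) of steel_b_mid above 0.069 m and contact force between steel_b and the fingers below 0.05 N) or (height (world z) of wound_mid above 0.069 m and contact force between wound and the fingers below 0.05 N)).
It fails at once if the dial gauge is shifted by more than 15 mm or tipped (not (distance of gauge from where it was at the start of the episode below 0.015 m and angle between gauge's own z axis and vertical below 0.15 rad)).
It also fails if it takes over 112 s, if anything falls off the work surface, if the arm or the gripper's body presses on something with over 40 N, if the wrist force passes 120 N, or if a joint passes its speed limit or range.

ROBOT

A 6-joint arm with a two-finger parallel gripper is mounted at the origin on the work surface. World frame = base frame: x ahead of the robot, y to its left, z up, the work surface at z = 0. Lengths are in m, angles in degrees, forces in N, time in s.
With the tool pointing down it reaches from about 0.425 to 0.95 m from the base axis. Payload 14.7 kg.
Tool frame: the origin (TCP) lies midway between the tips of the shut fingers; the grasp point (between the pads) lies 19 mm behind it (arm.grip_depth is the distance from the TCP to the grasp point, in m); y points along the fingers, z is the direction in which the jaws open and shut, and the axes are right-handed (so a half turn about y gives the same grasp; the last joint's range is limited). The gripper opens to 85 mm and grips with 20 to 120 N. Pads are 22 mm wide; open, the fingers measure 114 mm over their backs; the gripper's body (76 mm by 85 mm) begins 54 mm behind the grasp point. The pads swing forward as they close: fully open they stand 13 mm farther back than shut.
Start: joints at [-2.67, 27.513, 91.461, -0, 61.026, -2.67], TCP at [0.65, 0, 0.231] pointing down, gripper open.
Joint ranges: [-157.49, 157.49], [-46.99, 117.5], [13.45, 153.17], [-89.5, 269.5], [5.16, 153.95], [-167.48, 167.48]. Speed limits (degrees/s): [108.29, 108.29, 136.94, 172.46, 172.46, 172.46].

INTERFACE

Orientations are given as [roll, pitch, yaw] about the fixed x, y, z axes, in that order (R = Rz(yaw) Ry(pitch) Rx(roll)).
In Python, from bench import arm gives the robot as it stands. The module is installed in compiled form; this text tells all that it offers.
- The arm moves only by the tool drive_tool, never from a script. Its argument "moves" is a list of rows, each a list of 5 numbers: the shift along the tool's x, y, z in cm, then the turn about the tool's y in rad, then the finger opening in cm, from 0 to 8.54. A call has 1 to 12 rows; each row shifts and turns the pose as measured when the row begins, along the tool's axes as they then stand; what a row does not reach is not made up. A row lasts 1/10 s, in which the tool goes at most 50 mm and 8.59 degrees, less where a joint would pass 70% of its speed; a pose out of reach is approached as far as the arm can. A call is refused whole if a number of a shift passes 5 or a number of a turn 0.15, either way. A call with a gripper value outside its range is refused whole. The fingers move at their own pace and stop on an object; "force" is the grip in N (left out, the last holds). Time passes only in rows, so rows that do not move let the fingers close. It gives the time, the measured TCP pose, the force and the opening at its end, in the units of the state.
- arm.state(): the state, without advancing time (a new reading comes with each control period).
- arm.camera(name): name is "scene" or "side" or "wrist"; returns a dict with "image" (400x640x3 uint8, red, green, blue), "intrinsics" (3x3 intrinsics, pixels), "rvec" (rotation vector, rad) and "tvec" (3), from world to camera coordinates, as OpenCV has them. Camera axes: x right, y down, z forward; pixel columns grow to the right and rows downward; lengths in m; the calibration is good to about 2 mm. A picture is of the moment at which its call begins. There is no depth.
- arm.job_done(): hands the job in, once; it reports no verdict.
The state is a dict: "time": time; "joint_positions": joint angles; "joint_vel": joint speeds; "joint_efforts": joint torques, N m; "tool_pos": TCP position; "tool_rot": TCP orientation; "contact_force": force on the tool from outside, world axes, zero at the start; "torque": the same for the moment, N m; "finger_gap": finger opening in m.
Only numpy, scipy, OpenCV 4.12 (cv2) and the standard library are available. Lean on these libraries where they do the work, as an engineer would, in place of code of your own. Each camera call takes 0.05 s, during which the arm holds its last target.

## Working session

There is one attempt and no reset: what is moved stays moved. The work goes in short steps, Python scripts to look and compute and a tool call to move; the robot and the scene stay as the last step left them, time stands still between calls to the robot, and variables do not carry over. Pictures are saved under pics/ and viewed, and the job is handed in when it is done.

Besides the shell and the picture viewer there is one more tool, called after "Emit:" in YAML: its name, and indented under it one key for each argument. drive_tool: Moves the arm, as the interface text tells. Its arguments: {"type":"object","properties":{"moves":{"type":"array","items":{"type":"array","items":{"type":"number"}}},"force":{"type":"number"}},"required":["moves"]}

```bash
mkdir -p pics
cat > h.py <<'E'
import numpy as np, cv2
from bench import arm
def cam(n):
    c=arm.camera(n); R=cv2.Rodrigues(np.array(c['rvec'],float))[0]
    return c['image'],np.array(c['intrinsics'],float),R,np.array(c['tvec'],float).ravel()
def save(n,f,img=None):
    cv2.imwrite(f,cv2.cvtColor(img,cv2.COLOR_RGB2BGR))
def plane(K,R,t,u,v,z):
    d=R.T@np.linalg.inv(K)@np.array([u,v,1.]); o=-R.T@t
    return o+d*(z-o[2])/d[2]
def proj(K,R,t,p):
    q=K@(R@np.array(p,float)+t); return q[:2]/q[2]
E
python3 - <<'E'
from h import *
for n in ['scene','side','wrist']:
    im,K,R,t=cam(n); save(n,f'pics/{n}0.png',im); print(n,K.round(1).tolist(),'pos',(-R.T@t).round(3),'fwd',R[2].round(2))
    np.savez(f'{n}0.npz',im=im,K=K,R=R,t=t)
print(arm.state(),arm.grip_depth)
E
```

```text
scene [[429.7, 0.0, 323.0], [0.0, 429.7, 209.1], [0.0, 0.0, 1.0]] pos [1.264 0.297 0.931] fwd [-0.63 -0.26 -0.73]
side [[477.8, 0.0, 324.3], [0.0, 477.8, 190.3], [0.0, 0.0, 1.0]] pos [ 0.411 -0.963  0.782] fwd [ 0.11  0.8  -0.58]
wrist [[331.8, 0.0, 322.2], [0.0, 331.8, 202.5], [0.0, 0.0, 1.0]] pos [0.649 0.071 0.373] fwd [-0.   -0.29 -0.96]
{'time': 0.15, 'joint_positions': array([-2.67020816e+00,  2.75432468e+01,  9.14844923e+01, -9.32768743e-04,
        6.10245347e+01, -2.66882619e+00]), 'joint_vel': array([ 0.00030862, -0.06412091, -0.14865374, -0.0544564 , -0.06993417,
       -0.0437422 ]), 'joint_efforts': array([-4.27572886e-04, -9.51149726e+01, -4.30458927e+01, -2.65440685e-04,
        8.19593843e-03, -1.37463962e-04]), 'tool_pos': array([6.49706938e-01, 2.68018551e-05, 2.30807451e-01]), 'tool_rot': array([-9.00522550e+01,  1.61930626e-03, -9.00009305e+01]), 'contact_force': array([ 0.7273962 , -0.50352849, -0.6181537 ]), 'torque': array([ 0.0377612 , -0.03227944,  0.02045252]), 'finger_gap': 0.0855174488114621} 0.0187
```

View pics/scene0.png

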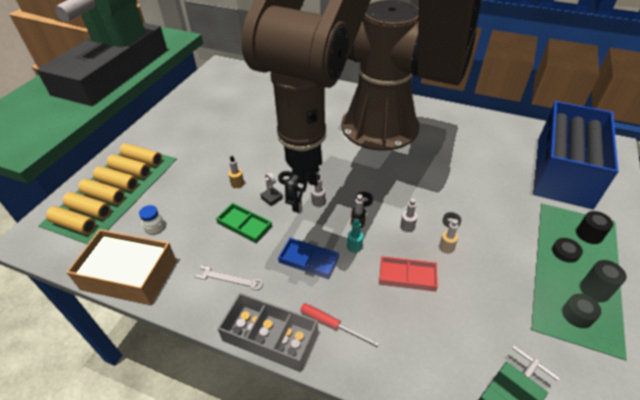

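View pics/side0.png

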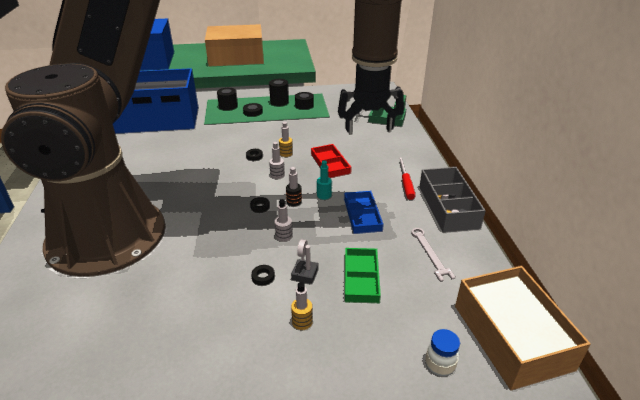

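View pics/wrist0.png

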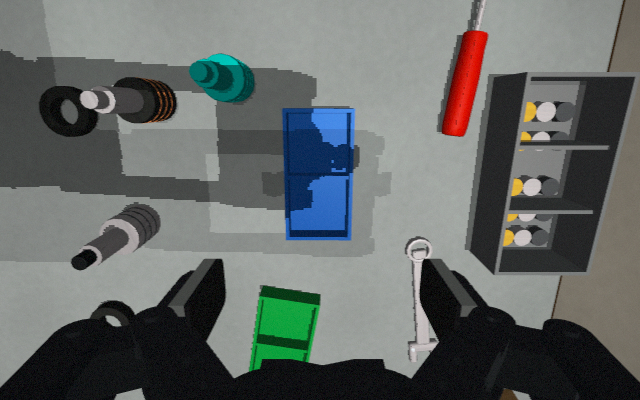

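Candidates in the side view:
- brass, black tip: (302,312)
- brass, steel tip: (286,143)
- steel, black tip: (283,222)
- steel, steel tip: (277,163)
- wound, black with copper bands: (293,190)
- turquoise look-alike, not meant: (324,183)
- gauge: (305,265)

Some black rings also lie flat on the bench. I'll check these in a close crop.

Run:
```python
import cv2
a=cv2.imread('pics/side0.png')[115:335,235:395]; cv2.imwrite('pics/side0c.png',cv2.resize(a,None,fx=2.7,fy=2.7,interpolation=cv2.INTER_CUBIC))
a=cv2.imread('pics/scene0.png')[145:300,210:480]; cv2.imwrite('pics/scene0c.png',cv2.resize(a,None,fx=2.9,fy=2.9,interpolation=cv2.INTER_CUBIC))
```

```text
(no output)
```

View pics/side0c.png

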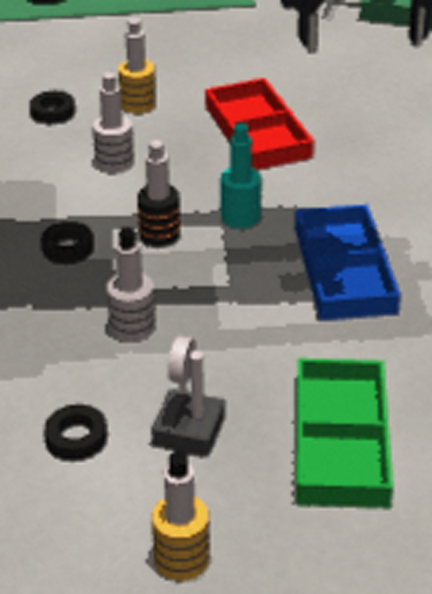

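View pics/scene0c.png

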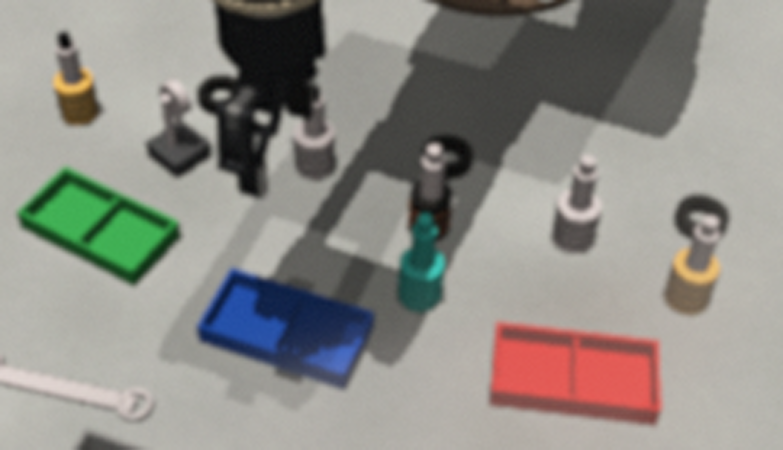

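```bash
cat > loc.py <<'E'
from h import *
S={n:np.load(f'{n}0.npz') for n in ['side','scene','wrist']}
px={'brass_a':((285.0,123.1),(454.1,221.6)),'steel_a':((275.7,144.3),(412.8,200.9)),'wound':((292.8,169.1),(359.3,196.7)),'steel_b':((282,200.9),None),'brass_b':((300.9,284.6),(232.1,158.1)),'turq':((323.9,162),(356.2,220.9))}
P={}
for k,(a,b) in px.items():
    s=S['side'];c=S['scene']
    pa=plane(s['K'],s['R'],s['t'],*a,.109)
    if b:
        pb=plane(c['K'],c['R'],c['t'],*b,.109)
        Ms=[q['K']@np.c_[q['R'],q['t']] for q in (s,c)]
        X=cv2.triangulatePoints(Ms[0],Ms[1],np.array(a),np.array(b)).ravel();X=X[:3]/X[3]
        print(k,pa[:2].round(4),pb[:2].round(4),'tri',X.round(4))
    else: print(k,pa[:2].round(4))
for n in ['scene','side']:
    s=S[n]; hsv=cv2.cvtColor(s['im'],cv2.COLOR_RGB2HSV)
    for col,rng in {'blue':[((105,120,40),(125,255,255))],'green':[((50,150,60),(70,255,255))],'red':[((0,140,100),(6,255,255)),((174,140,100),(180,255,255))]}.items():
        m=sum(cv2.inRange(hsv,*r) for r in rng)
        m=cv2.morphologyEx(m,cv2.MORPH_CLOSE,np.ones((5,5)))
        for c in cv2.findContours(m,0,2)[0]:
            if cv2.contourArea(c)<200: continue
            w=np.array([plane(s['K'],s['R'],s['t'],*p,.024)[:2] for p in c.reshape(-1,2)+0.0])
            r=cv2.minAreaRect((w*1000).astype(np.float32))
            if max(r[1])<260: print(n,col,np.round(r[0],1),np.round(r[1],1),round(r[2],1), 'px',c.reshape(-1,2).mean(0).round())
E
python3 loc.py
```

```text
brass_a [0.469  0.3218] [0.4732 0.3294] tri [0.4693 0.3295 0.105 ]
steel_a [0.4346 0.1994] [0.4395 0.2144] tri [0.4342 0.2132 0.1019]
wound [0.4715 0.0673] [0.4763 0.077 ] tri [0.4718 0.0755 0.1039]
steel_b [ 0.4353 -0.0651]
brass_b [ 0.4539 -0.3332] [ 0.4606 -0.324 ] tri [ 0.4545 -0.3282  0.1033]
turq [0.5553 0.0906] [0.5615 0.0973] tri [0.5567 0.0965 0.1046]
scene blue [652.5  -0.9] [ 83.2 144.5] 1.3 px [309. 256.]
scene green [ 607.  -219.6] [143.4  76.7] 79.7 px [244. 221.]
scene red [800.1  91.3] [95.6 20.4] 82.5 px [320. 315.]
scene red [603.7 254.5] [ 67.6 138.6] 13.2 px [409. 272.]
side blue [ 714.3 -434.5] [61.9 50.8] 52.7 px [445. 343.]
side blue [640.7 -18.8] [169.1  78.9] 89.8 px [364. 211.]
side blue [-293.3  176.8] [ 27.3 176. ] 21.1 px [  6. 196.]
side green [ 594.1 -237. ] [161.5  72.1] 80.2 px [366. 275.]
side red [594.6 235.3] [ 83.  174.1] 13.3 px [330. 160.]
```

Run:
```python
from h import *
s=np.load('wrist0.npz'); K,R,t=s['K'],s['R'],s['t']
for k,p in {'wound':(92,100),'steel_b':(79,262),'turq':(204,71)}.items(): print(k,plane(K,R,t,*p,.11)[:2].round(4))
for p in [(284,108),(354,107),(351,240),(287,240)]: print(plane(K,R,t,*p,.024)[:2].round(4))
print('tcp px',proj(K,R,t,[.65,0,.231]))
# vertical-edge rim of trays in side view at corners
q=np.load('scene0.npz')
f=lambda x,y:(210+x/2.9,145+y/2.9)
for n,c in {'blue':[(235,268),(374,312),(348,372),(198,325)],'green':[(68,167),(180,228),(133,270),(19,210)],'red':[(498,322),(659,340),(660,408),(492,392)]}.items():
    P=np.array([plane(q['K'],q['R'],q['t'],*f(*x),.024)[:2] for x in c]); print(n,P.round(3).tolist(),P.mean(0).round(4))
q=np.load('side0.npz')
f=lambda x,y:(235+x/2.7,115+y/2.7)
for n,c in {'blue':[(295,209),(368,205),(399,300),(322,307)],'green':[(298,361),(384,361),(391,490),(296,486)],'red':[(206,90),(265,79),(314,142),(253,155)]}.items():
    P=np.array([plane(q['K'],q['R'],q['t'],*f(*x),.024)[:2] for x in c]); print(n,P.round(3).tolist(),P.mean(0).round(4))
```

```text
wound [0.4743 0.074 ]
steel_b [ 0.4362 -0.0614]
turq [0.5614 0.0946]
[0.6102 0.0673]
[0.681  0.0683]
[ 0.6816 -0.077 ]
[ 0.6089 -0.077 ]
tcp px [324.10043972 261.42640993]
blue [[0.61, -0.069], [0.611, 0.07], [0.681, 0.072], [0.683, -0.072]] [6.464e-01 3.000e-04]
green [[0.552, -0.282], [0.585, -0.14], [0.648, -0.157], [0.621, -0.298]] [ 0.6015 -0.2192]
red [[0.581, 0.179], [0.548, 0.317], [0.618, 0.333], [0.655, 0.195]] [0.6002 0.256 ]
blue [[0.608, 0.065], [0.681, 0.062], [0.678, -0.087], [0.606, -0.088]] [ 0.6432 -0.0122]
green [[0.572, -0.156], [0.646, -0.165], [0.619, -0.308], [0.547, -0.295]] [ 0.5959 -0.2309]
red [[0.546, 0.307], [0.616, 0.323], [0.649, 0.183], [0.58, 0.167]] [0.5976 0.2451]
```

Emit:
drive_tool:
  moves:
    - [-1.2,0,-3,0,6]
    - [-1.2,0,-3,0,6]
    - [-1.2,0,-3,0,6]
    - [-1.2,0,-3,0,6]
    - [-1.2,0,-3,0,6]
    - [-1.5,0,-2.7,0,6]
    - [0,0,0,0,6]
    - [0,0,0,0,6]
  force: 70

```text
time: 0.95
tool_pos: [0.4648, 0.0768, 0.2287]
tool_rot: [-90.2, -0.0, -90.1]
contact_force: [0.5, -1.2, 0.2]
finger_gap: 0.0599
```

```bash
cat > look.py <<'E'
import sys
from h import *
n=sys.argv[1];f=sys.argv[2]
im,K,R,t=cam(n); save(n,f'pics/{f}.png',im); np.savez(f+'.npz',im=im,K=K,R=R,t=t)
s=arm.state(); print(s['time'],s['tool_pos'].round(4),s['tool_rot'].round(2),s['contact_force'].round(1),round(s['finger_gap'],4))
E
python3 look.py wrist w1
```

```text
1.0 [0.4649 0.0767 0.2286] [-9.023e+01 -1.000e-02 -9.007e+01] [-0.3 -0.4 -0. ] 0.0599
```

View pics/w1.png

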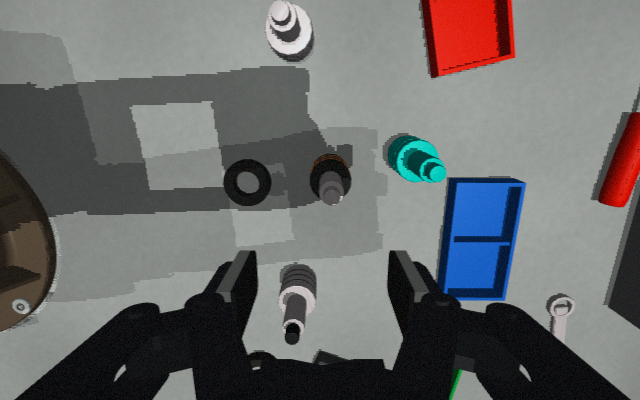

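Wrist view: the wound rotor (copper bands visible) has its tip at (333,197). The steel_b tip is at (292,337), the steel_a tip at (280,12) and the turquoise part at (434,172).

Run:
```python
from h import *
s=np.load('w1.npz'); K,R,t=s['K'],s['R'],s['t']
for k,p in {'wound':(333,197),'steel_b':(292,337),'turq':(434,172),'steel_a':(279.5,11)}.items(): print(k,plane(K,R,t,*p,.11)[:2].round(4))
print('wound body bottomish',plane(K,R,t,329,178,.05)[:2].round(4))
P=np.array([plane(K,R,t,*p,.024)[:2] for p in [(448,178),(526,178),(507,300),(437,299)]]); print(P.round(3).tolist(),P.mean(0))
```

```text
wound [0.4728 0.0751]
steel_b [ 0.4357 -0.0607]
turq [0.5532 0.0958]
steel_a [0.4341 0.2105]
wound body bottomish [0.4705 0.0778]
[[0.598, 0.072], [0.681, 0.072], [0.684, -0.077], [0.601, -0.075]] [ 0.64087064 -0.00187655]
```

Emit:
drive_tool:
  moves:
    - [0.1,2,0.7,0,6]
    - [0,3,0,0,6]
    - [0,3,0,0,6]
    - [0,3,0,0,6]
    - [0,2,0,0,6]
    - [0,1,0,0,6]
    - [0,0.5,0,0,6]
    - [0,0,0,0,6]
    - [0,0,0,0,6]

```text
time: 1.9
tool_pos: [0.4816, 0.0731, 0.0792]
tool_rot: [-89.8, 0.0, -90.3]
contact_force: [-0.1, 0.1, -0.1]
finger_gap: 0.0601
```

Emit:
drive_tool:
  moves:
    - [-0.2,0,-0.9,0,6]
    - [0,0,0,0,6]
    - [0,0,0,0,6]

```text
time: 2.2
tool_pos: [0.473, 0.0754, 0.0812]
tool_rot: [-89.6, 0.0, -90.3]
contact_force: [-0.3, 0.3, -0.3]
finger_gap: 0.0599
```

Emit:
drive_tool:
  moves:
    - [0,1,0,0,6]
    - [0,1,0,0,6]
    - [0,0,0,0,6]
    - [0,0,0,0,6]

```text
time: 2.6
tool_pos: [0.4735, 0.0756, 0.0598]
tool_rot: [-89.5, 0.0, -90.3]
contact_force: [-0.1, 0.1, 0.0]
finger_gap: 0.0597
```

```bash
python3 look.py wrist w2; python3 look.py side s2
python3 - <<'E'
import cv2
a=cv2.imread('pics/s2.png')[90:250,230:370]; cv2.imwrite('pics/s2c.png',cv2.resize(a,None,fx=3.5,fy=3.5,interpolation=2))
E
```

```text
2.65 [0.4734 0.0756 0.0598] [-8.954e+01  4.000e-02 -9.027e+01] [ 0.1  0.1 -0.7] 0.0598
2.7 [0.4736 0.0756 0.06  ] [-8.951e+01  4.000e-02 -9.026e+01] [ 0.1 -0.4 -0.3] 0.0599
```

View pics/w2.png

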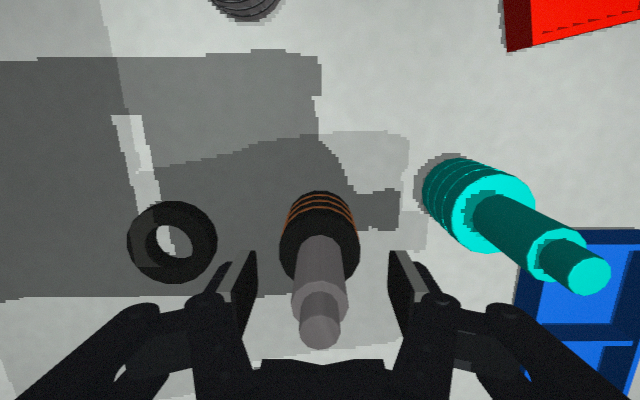

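View pics/s2c.png

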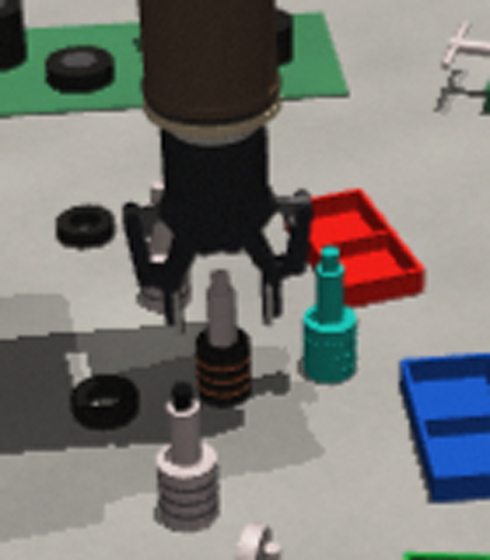

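Run:
```python
from h import *
s=np.load('w2.npz'); K,R,t=s['K'],s['R'],s['t']
print(plane(K,R,t,320,332,.11),plane(K,R,t,320,300,.095))
```

```text
[0.47183121 0.07510629 0.11      ] [0.47187354 0.07739775 0.095     ]
```

Emit:
drive_tool:
  moves:
    - [0,0,0,0,0]
    - [0,0,0,0,0]
    - [0,0,0,0,0]
    - [0,0,0,0,0]
    - [0,0,0,0,0]
    - [0,0,0,0,0]
    - [0,0,0,0,0]
    - [0,0,0,0,0]

```text
time: 3.5
tool_pos: [0.4737, 0.0756, 0.0603]
tool_rot: [-89.5, 0.0, -90.3]
contact_force: [-0.7, -0.1, -3.2]
finger_gap: 0.02
```

Emit:
drive_tool:
  moves:
    - [0,-0.5,0,0,0]
    - [0,-1.5,0,0,0]
    - [0,-2.5,0,0,0]
    - [0,-3,0,0,0]
    - [0,-2.5,0,0,0]
    - [0,-1.5,0,0,0]
    - [0,-1,0,0,0]
    - [0,0,0,0,0]

```text
time: 4.3
tool_pos: [0.4707, 0.0753, 0.1911]
tool_rot: [-89.7, 0.0, -90.3]
contact_force: [0.7, -0.1, -4.0]
finger_gap: 0.0205
```

Emit:
drive_tool:
  moves:
    - [-0.7,0,0.7,0,0]
    - [-1.5,0,1.5,0,0]
    - [-2,0,2,0,0]
    - [-2.5,0,2.5,0,0]
    - [-2.5,0,2.5,0,0]
    - [-2,0,2,0,0]
    - [-1.5,0,1.3,0,0]
    - [-1,0,0.8,0,0]
    - [-0.4,0,0.2,0,0]
    - [0,0,0,0,0]
    - [0,0,0,0,0]

```text
time: 5.4
tool_pos: [0.6085, 0.2247, 0.177]
tool_rot: [-90.6, -0.2, -90.3]
contact_force: [0.1, -0.4, -5.2]
finger_gap: 0.0204
```

```bash
python3 look.py wrist w3;python3 look.py side s3
```

```text
5.45 [0.6084 0.2245 0.177 ] [-90.63  -0.2  -90.34] [-0.  -0.8 -4.6] 0.0203
5.5 [0.6086 0.2244 0.1774] [-90.59  -0.19 -90.35] [-0.6  0.5 -3.7] 0.0204
```

View pics/w3.png

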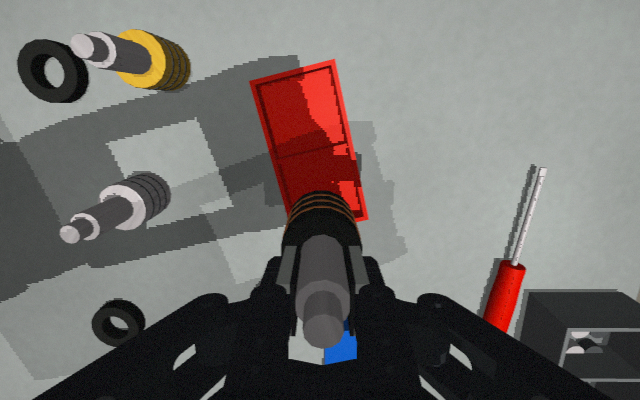

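View pics/s3.png

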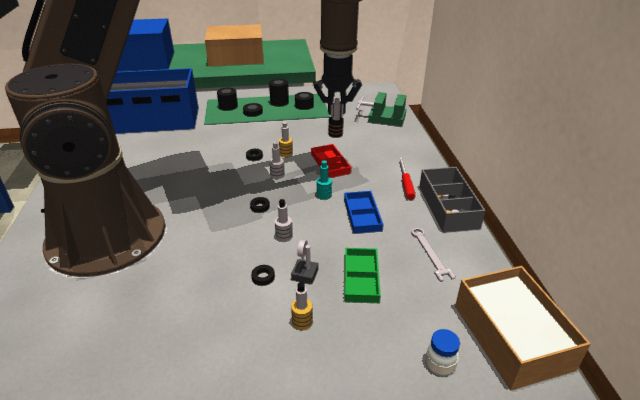

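Wrist view: the wound rotor is upright in the gripper. The red tray's rim corners are at (250,80), (335,60) and (367,218), and the cross wall runs from (273,160) to (355,142).

Run:
```python
from h import *
s=np.load('w3.npz'); K,R,t=s['K'],s['R'],s['t']
for k,p in {'TL':(249.5,80),'TR':(335,60),'BR':(368,217),'wallL':(268,160),'wallR':(354,140)}.items(): print(k,plane(K,R,t,*p,.024)[:2].round(4))
for k,p in {'steel_a':(69,234),'brass_a':(81,46)}.items(): print(k,plane(K,R,t,*p,.11)[:2].round(4))
```

```text
TL [0.5459 0.3149]
TR [0.6175 0.3299]
BR [0.6493 0.1932]
wallL [0.5579 0.2475]
wallR [0.6345 0.2648]
steel_a [0.434  0.2113]
brass_a [0.4678 0.3287]
```

Emit:
drive_tool:
  moves:
    - [0.4,0.5,-0.2,0,0]
    - [0,1.5,0,0,0]
    - [0,2,0,0,0]
    - [0,2,0,0,0]
    - [0,1.5,0,0,0]
    - [0,0.7,0,0,0]
    - [0,0,0,0,0]
    - [0,0,0,0,0]

```text
time: 6.3
tool_pos: [0.6036, 0.2165, 0.0894]
tool_rot: [-90.6, -0.2, -90.5]
contact_force: [0.5, 0.2, -3.1]
finger_gap: 0.0203
```

Emit:
drive_tool:
  moves:
    - [-0.3,1,0.2,0,0]
    - [0,0.8,0,0,0]
    - [0,0.3,0,0,0]
    - [0,0,0,0,0]

```text
time: 6.7
tool_pos: [0.6067, 0.22, 0.0682]
tool_rot: [-90.5, -0.2, -90.5]
contact_force: [-0.4, -0.1, -4.3]
finger_gap: 0.0201
```

Emit:
drive_tool:
  moves:
    - [0,0.3,0,0,0]
    - [0,0.1,0,0,0]
    - [0,0,0,0,0]

```text
time: 7.0
tool_pos: [0.607, 0.2202, 0.0647]
tool_rot: [-90.4, -0.1, -90.5]
contact_force: [0.9, -0.0, -3.6]
finger_gap: 0.0198
```

```bash
python3 look.py wrist w4
```

```text
7.05 [0.607  0.2202 0.0647] [-90.41  -0.14 -90.53] [ 0.1  0.2 -4.4] 0.0202
```

View pics/w4.png

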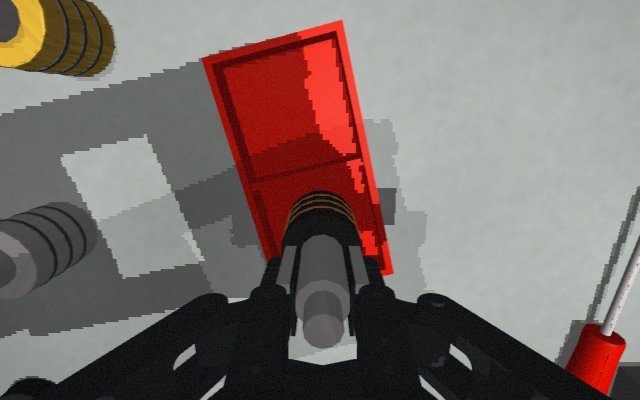

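The wound rotor is centred in the near red bay, clear of the cross wall. I'll lower it until it touches.

Emit:
drive_tool:
  moves:
    - [0,0.1,0,0,0]
    - [0,0.1,0,0,0]

```text
time: 7.25
tool_pos: [0.6072, 0.2203, 0.0644]
tool_rot: [-90.4, -0.1, -90.5]
contact_force: [-7.3, -1.6, 17.6]
finger_gap: 0.0205
```

Emit:
drive_tool:
  moves:
    - [0,0,0,0,2.6]
    - [0,0,0,0,3.5]
    - [0,0,0,0,5]
    - [0,0,0,0,5]
    - [0,0,0,0,5]
    - [0,0,0,0,5]

```text
time: 7.85
tool_pos: [0.6084, 0.2206, 0.0655]
tool_rot: [-90.2, -0.1, -90.5]
contact_force: [-0.4, 0.2, -0.2]
finger_gap: 0.05
```

```bash
python3 look.py wrist w5
```

```text
7.9 [0.6084 0.2206 0.0655] [-9.022e+01 -8.000e-02 -9.053e+01] [-0.1  1.2  0.5] 0.0502
```

View pics/w5.png

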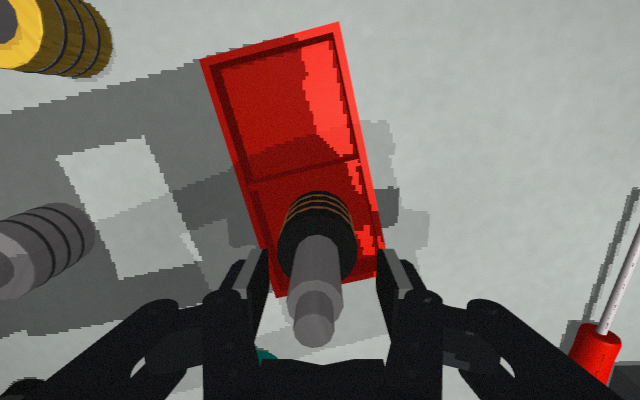

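Emit:
drive_tool:
  moves:
    - [0,-1,0,0,5]
    - [0,-3,0,0,5]
    - [0,-4,0,0,5]
    - [0,-3,0,0,5]
    - [0,-1,-1,0,5]
    - [0,0,-3,0,5]
    - [0.2,0,-4,0,5]
    - [0.2,0,-4,0,5]
    - [0.2,0,-3,0,5]
    - [0.2,0,-1.5,0,5]
    - [0,0,-0.5,0,5]
    - [0,0,0,0,5]

```text
time: 9.1
tool_pos: [0.4282, 0.2127, 0.1925]
tool_rot: [-90.3, -0.1, -90.6]
contact_force: [0.5, 0.1, 0.3]
finger_gap: 0.05
```

```bash
python3 look.py wrist w6
```

```text
9.15 [0.4288 0.2128 0.1925] [-9.027e+01 -9.000e-02 -9.057e+01] [-0.5 -0.3 -0.1] 0.0502
```

View pics/w6.png

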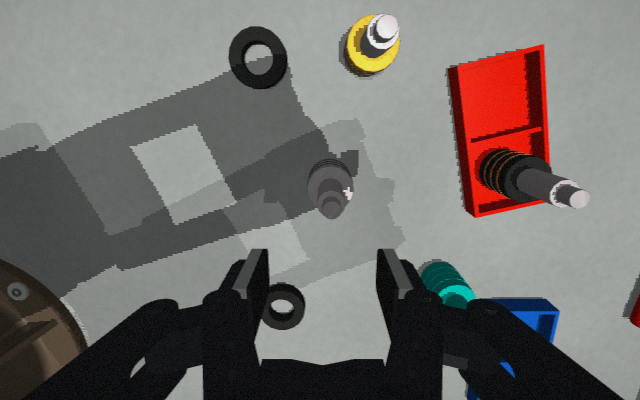

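The steel_a tip is at (331,209), the brass_a tip at (385,27) and the wound tip at (576,197), standing in the red tray.

Run:
```python
from h import *
s=np.load('w6.npz'); K,R,t=s['K'],s['R'],s['t']
for k,p in {'steel_a':(331,209),'brass_a':(385,26)}.items(): print(k,plane(K,R,t,*p,.11)[:2].round(4))
print(plane(K,R,t,576,197,.114).round(4))
```

```text
steel_a [0.4335 0.2121]
brass_a [0.4666 0.329 ]
[0.6021 0.2207 0.114 ]
```

Emit:
drive_tool:
  moves:
    - [0.1,1.5,0.6,0,5]
    - [0,3,0,0,5]
    - [0,3,0,0,5]
    - [0,2,0,0,5]
    - [0,1,0,0,5]
    - [0,0,0,0,5]
    - [0,0,0,0,5]

```text
time: 9.85
tool_pos: [0.4432, 0.2132, 0.0844]
tool_rot: [-89.9, 0.1, -90.7]
contact_force: [0.3, -0.6, -0.1]
finger_gap: 0.0503
```

Emit:
drive_tool:
  moves:
    - [0.1,0,-0.95,0,5]
    - [0,0,0,0,5]
    - [0,1,0,0,5]
    - [0,1,0,0,5]
    - [0,0.4,0,0,5]
    - [0,0,0,0,5]

```text
time: 10.45
tool_pos: [0.4348, 0.2132, 0.0611]
tool_rot: [-89.6, 0.2, -90.7]
contact_force: [1.0, 0.0, 0.4]
finger_gap: 0.0501
```

Emit:
drive_tool:
  moves:
    - [0,0,-0.1,0,3]
    - [0,0,0,0,3]
    - [0,0,0,0,0]
    - [0,0,0,0,0]
    - [0,0,0,0,0]
    - [0,0,0,0,0]
    - [0,0,0,0,0]

```text
time: 11.15
tool_pos: [0.4339, 0.2132, 0.061]
tool_rot: [-89.6, 0.2, -90.7]
contact_force: [0.2, -0.5, -3.3]
finger_gap: 0.0202
```

```bash
python3 look.py wrist w7
```

```text
11.2 [0.4339 0.2132 0.061 ] [-89.64   0.16 -90.67] [-0.5 -0.3 -4. ] 0.0208
```

View pics/w7.png

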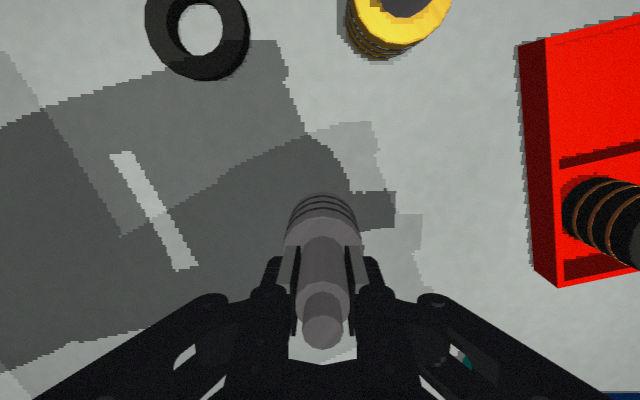

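Emit:
drive_tool:
  moves:
    - [0,-0.5,0,0,0]
    - [0,-1.5,0,0,0]
    - [0,-2.5,0,0,0]
    - [0,-3,0,0,0]
    - [0,-3,0,0,0]
    - [0,-2,0,0,0]
    - [0,-1.5,0,0,0]
    - [0,-0.5,0,0,0]
    - [0,0,0,0,0]

```text
time: 12.1
tool_pos: [0.4307, 0.2118, 0.2128]
tool_rot: [-89.8, 0.1, -90.7]
contact_force: [-0.1, -0.1, -4.7]
finger_gap: 0.0202
```

Emit:
drive_tool:
  moves:
    - [1,0,0.5,0,0]
    - [2,0,1,0,0]
    - [3,0,1.5,0,0]
    - [4,0,1.8,0,0]
    - [4,0,1.8,0,0]
    - [4,0,1.8,0,0]
    - [4,0,1.7,0,0]
    - [4,0,1.7,0,0]
    - [3,0,1.3,0,0]
    - [2,0,0.8,0,0]
    - [1,0,0.3,0,0]
    - [0,0,0,0,0]

```text
time: 13.3
tool_pos: [0.5683, -0.1295, 0.1984]
tool_rot: [-90.9, 0.1, -90.6]
contact_force: [0.1, 1.3, -4.1]
finger_gap: 0.0201
```

Emit:
drive_tool:
  moves:
    - [1.5,0,0.3,0,0]
    - [3,0,0.5,0,0]
    - [3,0,0.5,0,0]
    - [2.5,0,0.5,0,0]
    - [1.5,0,0.4,0,0]
    - [0.7,0,0.2,0,0]
    - [0,0,0,0,0]
    - [0,0,0,0,0]

```text
time: 14.1
tool_pos: [0.5889, -0.2519, 0.1942]
tool_rot: [-91.3, 0.3, -90.2]
contact_force: [0.3, -0.1, -5.2]
finger_gap: 0.0205
```

```bash
python3 look.py wrist w8;  python3 look.py scene c8
```

```text
14.15 [ 0.5889 -0.2517  0.1942] [-91.26   0.28 -90.22] [-0.1  0.7 -5. ] 0.0205
14.2 [ 0.5889 -0.2517  0.1943] [-91.25   0.28 -90.21] [ 0.   0.5 -5.4] 0.0202
```

View pics/w8.png

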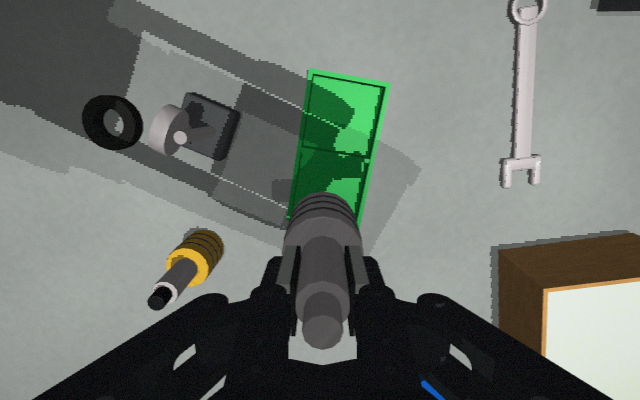

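View pics/c8.png

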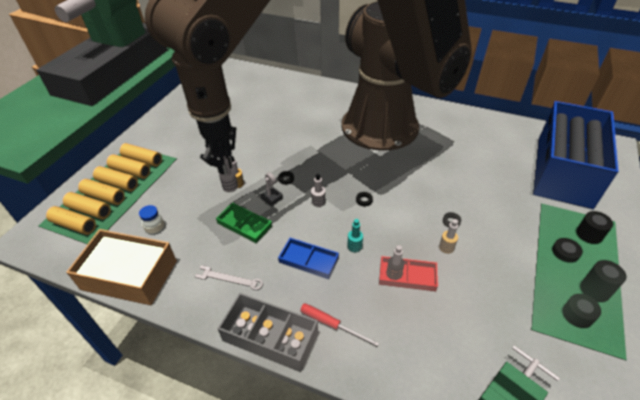

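Green rim corners in the wrist view: (308,69) and (390,83), with the cross wall from (302,148) to (370,158). The brass_b tip is at (157,299). The gauge base is around (210,125).

Run:
```python
from h import *
s=np.load('w8.npz'); K,R,t=s['K'],s['R'],s['t']
for k,p in {'TL':(308,69),'TR':(391,83),'wallL':(298,146),'wallR':(373,159),'BRseen':(360,222)}.items(): print(k,plane(K,R,t,*p,.024)[:2].round(4))
print('brass_b',plane(K,R,t,157,300,.11)[:2].round(4))
for p in [(187,93),(240,107),(222,160)]: print('gauge base top',plane(K,R,t,*p,.022)[:2].round(4))
c=np.load('c8.npz');
print('steel_b',plane(c['K'],c['R'],c['t'],317.5,177.5,.11)[:2].round(4))
```

```text
TL [ 0.5725 -0.1503]
TR [ 0.6459 -0.1623]
wallL [ 0.562  -0.2176]
wallR [ 0.6326 -0.2298]
BRseen [ 0.6222 -0.2929]
brass_b [ 0.4557 -0.3282]
gauge base top [ 0.4618 -0.1698]
gauge base top [ 0.5094 -0.1822]
gauge base top [ 0.4884 -0.231 ]
steel_b [ 0.4479 -0.0562]
```

Emit:
drive_tool:
  moves:
    - [0.5,0.5,0.3,0,0]
    - [0.2,1.5,0,0,0]
    - [0,2,0,0,0]
    - [0,2.5,0,0,0]
    - [0,2,0,0,0]
    - [0,1,0,0,0]
    - [0,0.5,0,0,0]
    - [0,0,0,0,0]
    - [0,0,0,0,0]

```text
time: 15.1
tool_pos: [0.5896, -0.2562, 0.0866]
tool_rot: [-91.3, 0.3, -90.0]
contact_force: [0.7, -0.0, -3.3]
finger_gap: 0.0201
```

Emit:
drive_tool:
  moves:
    - [0.3,1,0.3,0,0]
    - [0,0.6,0,0,0]
    - [0,0.2,0,0,0]
    - [0,0,0,0,0]

```text
time: 15.5
tool_pos: [0.5939, -0.2601, 0.069]
tool_rot: [-91.1, 0.2, -90.0]
contact_force: [-0.1, -0.3, -4.0]
finger_gap: 0.0209
```

```bash
python3 look.py wrist w9
```

```text
15.55 [ 0.594  -0.2602  0.0692] [-91.09   0.21 -90.04] [ 0.3 -0.2 -5.4] 0.0204
```

View pics/w9.png

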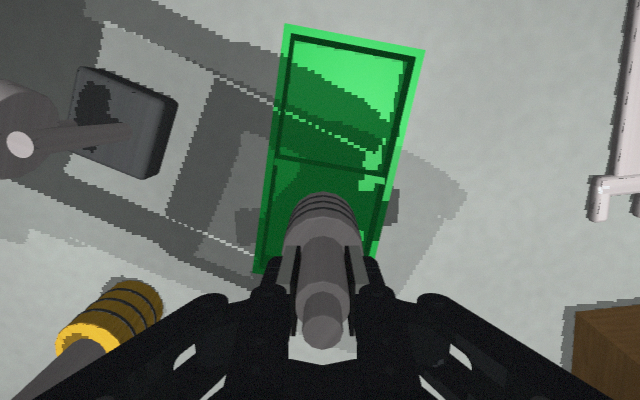

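Emit:
drive_tool:
  moves:
    - [0,0.3,0,0,0]
    - [0,0.15,0,0,0]
    - [0,0.1,0,0,0]

```text
time: 15.85
tool_pos: [0.5942, -0.2604, 0.0651]
tool_rot: [-91.0, 0.2, -90.0]
contact_force: [-8.3, 1.0, 24.9]
finger_gap: 0.0205
```

Contact. Release.

Emit:
drive_tool:
  moves:
    - [0,0,0,0,2.6]
    - [0,0,0,0,3.5]
    - [0,0,0,0,5]
    - [0,0,0,0,5]
    - [0,0,0,0,5]
    - [0,0,0,0,5]

```text
time: 16.45
tool_pos: [0.5953, -0.2609, 0.0664]
tool_rot: [-90.9, 0.1, -90.0]
contact_force: [0.9, -0.2, -0.1]
finger_gap: 0.0503
```

```bash
python3 look.py wrist w10
```

```text
16.5 [ 0.5953 -0.2609  0.0664] [-90.88   0.1  -90.02] [-0.8  0.2  0.2] 0.0499
```

View pics/w10.png

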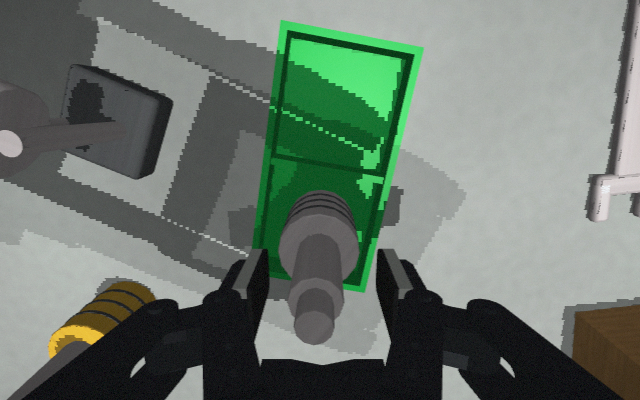

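The rotor is standing in the bay. Next is brass_b.

Emit:
drive_tool:
  moves:
    - [0,-1,0,0,5]
    - [0,-3,0,0,5]
    - [0,-4,0,0,5]
    - [0,-3,0,0,5]
    - [0.3,-1,-1,0,5]
    - [1.2,0,-2.5,0,5]
    - [1.5,0,-3,0,5]
    - [1.5,0,-3,0,5]
    - [1.2,0,-2.5,0,5]
    - [0.8,0,-1.5,0,5]
    - [0.2,0,-0.5,0,5]
    - [0,0,0,0,5]

```text
time: 17.7
tool_pos: [0.4496, -0.3292, 0.1956]
tool_rot: [-90.9, 0.1, -90.0]
contact_force: [-0.6, 0.1, 0.3]
finger_gap: 0.0497
```

```bash
python3 look.py wrist w11
```

```text
17.75 [ 0.4501 -0.3291  0.1956] [-90.9    0.1  -89.94] [ 0.  -0.5 -0.7] 0.0502
```

View pics/w11.png

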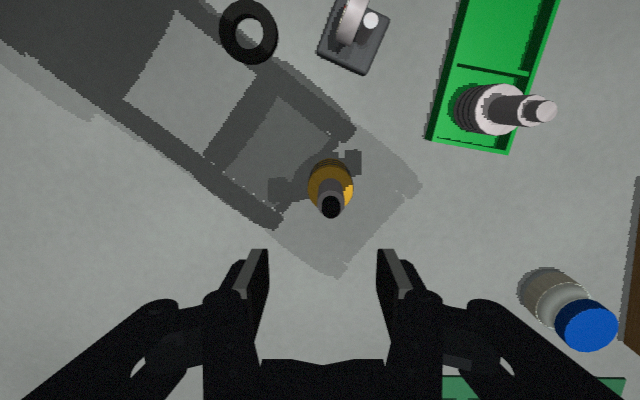

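Run:
```python
from h import *
s=np.load('w11.npz'); K,R,t=s['K'],s['R'],s['t']
print(plane(K,R,t,331,207,.11)[:2].round(4), 'steel_a',plane(K,R,t,543,110,.114).round(4), 'base br',plane(K,R,t,329,180,.05)[:2])
```

```text
[ 0.454 -0.329] steel_a [ 0.59   -0.2615  0.114 ] base br [ 0.45279563 -0.32251138]
```

Emit:
drive_tool:
  moves:
    - [0,1.5,0.3,0,5]
    - [0,3,0,0,5]
    - [0,3,0,0,5]
    - [0,2,-0.3,0,5]
    - [0,1,-0.3,0,5]
    - [0,0,0,0,5]
    - [0,0,0,0,5]

```text
time: 18.45
tool_pos: [0.4536, -0.3274, 0.0877]
tool_rot: [-90.6, -0.0, -89.6]
contact_force: [0.2, 0.1, -0.3]
finger_gap: 0.0503
```

Emit:
drive_tool:
  moves:
    - [0,1,0,0,5]
    - [0,1,0,0,5]
    - [0,0.6,0,0,5]
    - [0,0,0,0,5]
    - [0,0,0,0,3]
    - [0,0,0,0,3]
    - [0,0,0,0,0]
    - [0,0,0,0,0]
    - [0,0,0,0,0]
    - [0,0,0,0,0]
    - [0,0,0,0,0]

```text
time: 19.55
tool_pos: [0.4551, -0.3285, 0.0623]
tool_rot: [-90.4, -0.2, -89.6]
contact_force: [-0.1, 0.1, -2.8]
finger_gap: 0.0201
```

```bash
python3 look.py wrist w12
```

```text
19.6 [ 0.4551 -0.3285  0.0624] [-90.43  -0.18 -89.64] [ 0.1 -0.7 -2.9] 0.0204
```

View pics/w12.png

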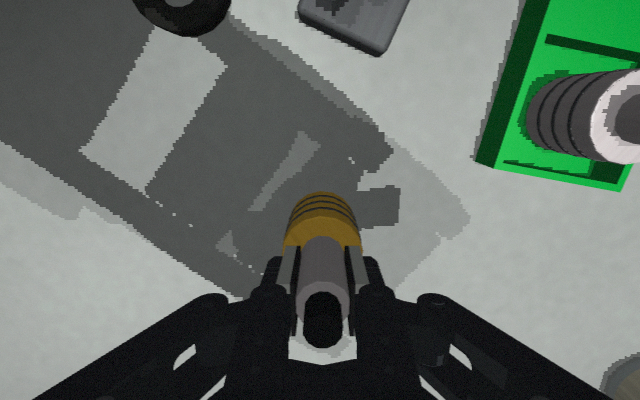

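Emit:
drive_tool:
  moves:
    - [0,-0.5,0,0,0]
    - [0,-1.5,0,0,0]
    - [0,-2.5,0,0,0]
    - [0,-3,0,0,0]
    - [0,-3,0,0,0]
    - [0,-2,0,0,0]
    - [0,-1.5,0,0,0]
    - [0,-0.5,0,0,0]
    - [0,0,0,0,0]

```text
time: 20.5
tool_pos: [0.4546, -0.3266, 0.2136]
tool_rot: [-90.6, -0.0, -89.6]
contact_force: [-1.1, 0.2, -5.5]
finger_gap: 0.0199
```

Emit:
drive_tool:
  moves:
    - [-0.8,0,0.5,0,0]
    - [-1.5,0,1,0,0]
    - [-2.5,0,1.7,0,0]
    - [-3.5,0,2.3,0,0]
    - [-3.5,0,2.3,0,0]
    - [-3.5,0,2.3,0,0]
    - [-3.5,0,2.3,0,0]
    - [-3.5,0,2.3,0,0]
    - [-2.5,0,1.7,0,0]
    - [-1.5,0,1,0,0]
    - [-0.7,0,0.5,0,0]
    - [0,0,0,0,0]

```text
time: 21.7
tool_pos: [0.6337, -0.0362, 0.1966]
tool_rot: [-91.7, 0.4, -89.8]
contact_force: [-0.8, -0.4, -5.6]
finger_gap: 0.0204
```

```bash
python3 look.py wrist w13
```

```text
21.75 [ 0.6331 -0.0368  0.1965] [-91.69   0.36 -89.77] [ 0.   1.1 -5.3] 0.0201
```

View pics/w13.png

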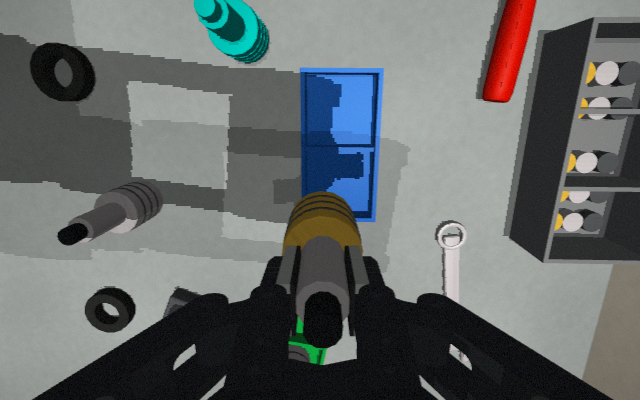

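Run:
```python
from h import *
s=np.load('w13.npz'); K,R,t=s['K'],s['R'],s['t']
for k,p in {'TL':(300,68),'TR':(384,68),'wallL':(301,145.5),'wallR':(380,145.5),'BR':(376,221)}.items(): print(k,plane(K,R,t,*p,.024)[:2].round(4))
print('steel_b',plane(K,R,t,72,234,.11)[:2].round(4))
```

```text
TL [0.6079 0.0666]
TR [0.6821 0.0667]
wallL [ 0.6079 -0.0017]
wallR [ 0.6822 -0.0011]
BR [ 0.6823 -0.0761]
steel_b [ 0.4408 -0.0599]
```

Emit:
drive_tool:
  moves:
    - [0.1,0.5,0.6,0,0]
    - [0.1,1.5,0.6,0,0]
    - [0,2.5,0,0,0]
    - [0,2.5,0,0,0]
    - [0,2,0,0,0]
    - [0,1,0,0,0]
    - [0,0.5,0,0,0]
    - [0,0,0,0,0]
    - [0,0,0,0,0]

```text
time: 22.65
tool_pos: [0.6417, -0.0459, 0.0827]
tool_rot: [-91.7, 0.3, -90.2]
contact_force: [1.2, -0.1, -5.2]
finger_gap: 0.0202
```

Emit:
drive_tool:
  moves:
    - [-0.7,0,0.3,0,0]
    - [0,0.6,0,0,0]
    - [0,0.5,0,0,0]
    - [0,0.1,0,0,0]
    - [0,0,0,0,0]

```text
time: 23.15
tool_pos: [0.6466, -0.0381, 0.0723]
tool_rot: [-91.5, 0.3, -90.2]
contact_force: [-0.1, 0.3, -5.3]
finger_gap: 0.0205
```

```bash
python3 look.py wrist w14
```

```text
23.2 [ 0.6465 -0.0381  0.0724] [-91.48   0.28 -90.22] [-1.   0.7 -5.3] 0.0202
```

View pics/w14.png

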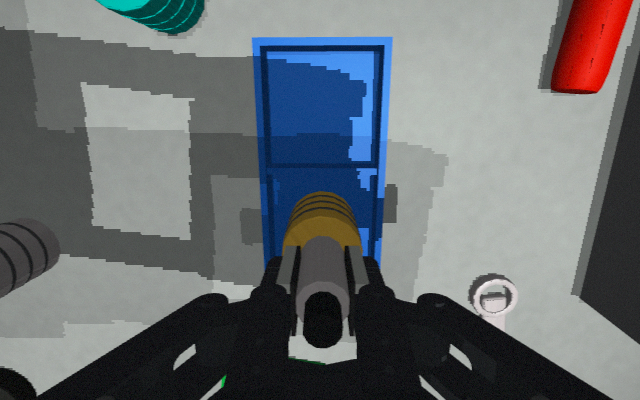

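Centred in the bay. I'll lower the last 6 mm.

Emit:
drive_tool:
  moves:
    - [0,0.3,0,0,0]
    - [0,0.2,0,0,0]
    - [0,0.1,0,0,0]
    - [0,0.1,0,0,0]

```text
time: 23.6
tool_pos: [0.6467, -0.0382, 0.0665]
tool_rot: [-91.4, 0.3, -90.2]
contact_force: [-7.8, 1.7, 24.4]
finger_gap: 0.0204
```

Emit:
drive_tool:
  moves:
    - [0,0,0,0,2.6]
    - [0,0,0,0,3.5]
    - [0,0,0,0,5]
    - [0,0,0,0,5]
    - [0,0,0,0,5]
    - [0,0,0,0,5]

```text
time: 24.2
tool_pos: [0.6479, -0.0385, 0.0677]
tool_rot: [-91.3, 0.3, -90.2]
contact_force: [0.7, 0.4, 0.1]
finger_gap: 0.05
```

```bash
python3 look.py wrist w15
```

```text
24.25 [ 0.6479 -0.0385  0.0677] [-91.27   0.26 -90.24] [-0.7 -0.1  0.4] 0.05
```

View pics/w15.png

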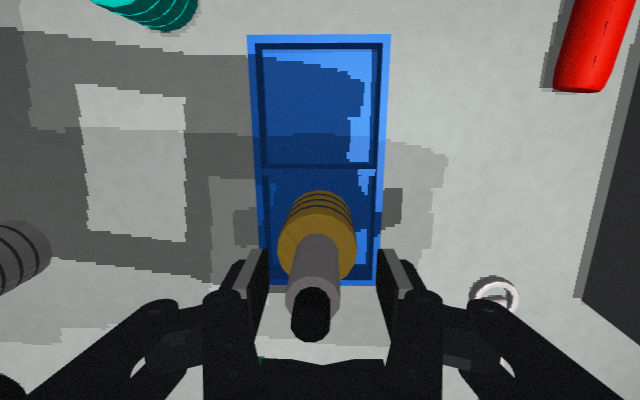

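brass_b is standing in its bay. Next is steel_b.

Emit:
drive_tool:
  moves:
    - [0,-1,0,0,5]
    - [0,-3,0,0,5]
    - [0,-4,0,0,5]
    - [0,-3.5,0,0,5]
    - [0,-1,-1,0,5]
    - [0.3,0,-3,0,5]
    - [0.5,0,-4.5,0,5]
    - [0.5,0,-4.5,0,5]
    - [0.5,0,-3.5,0,5]
    - [0.2,0,-2.5,0,5]
    - [0.1,0,-1,0,5]
    - [0,0,0,0,5]

```text
time: 25.45
tool_pos: [0.4412, -0.059, 0.2052]
tool_rot: [-91.2, 0.2, -90.2]
contact_force: [-0.4, -0.7, -0.8]
finger_gap: 0.0503
```

```bash
python3 look.py wrist w16
```

```text
25.5 [ 0.4422 -0.0591  0.2052] [-91.13   0.24 -90.2 ] [ 0.4 -0.   0.8] 0.0502
```

View pics/w16.png

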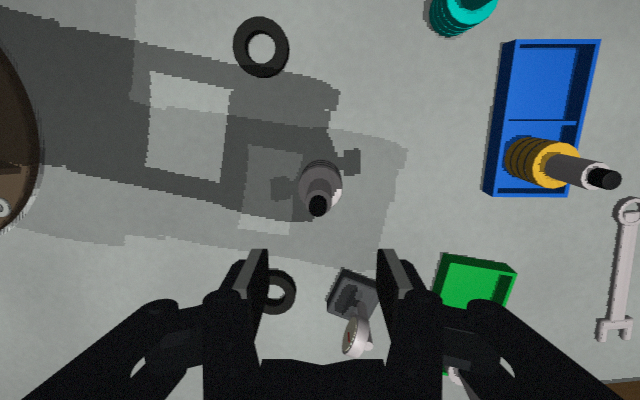

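Run:
```python
from h import *
s=np.load('w16.npz'); K,R,t=s['K'],s['R'],s['t']
print(plane(K,R,t,317,205,.11)[:2].round(4), 'brass_b',plane(K,R,t,607,179,.114).round(4), 'base',plane(K,R,t,320.5,183,.05)[:2])
```

```text
[ 0.4349 -0.06  ] brass_b [ 0.6404 -0.039   0.114 ] base [ 0.43598799 -0.05691776]
```

Emit:
drive_tool:
  moves:
    - [0,1.5,-0.6,0,5]
    - [0,3,0,0,5]
    - [0,3,-0.2,0,5]
    - [0,2.5,-0.2,0,5]
    - [0,1,-0.2,0,5]
    - [0,0.5,0,0,5]
    - [0,0,0,0,5]

```text
time: 26.2
tool_pos: [0.4408, -0.0593, 0.0865]
tool_rot: [-90.6, 0.1, -90.1]
contact_force: [-0.3, -0.7, 0.4]
finger_gap: 0.05
```

Emit:
drive_tool:
  moves:
    - [0,0.5,-0.5,0,5]
    - [0,1,0,0,5]
    - [0,1,0,0,5]
    - [0,0.2,0,0,5]
    - [0,0,0,0,5]
    - [0,0,0,0,3]
    - [0,0,0,0,3]
    - [0,0,0,0,0]
    - [0,0,0,0,0]
    - [0,0,0,0,0]
    - [0,0,0,0,0]
    - [0,0,0,0,0]

```text
time: 27.4
tool_pos: [0.4378, -0.0595, 0.059]
tool_rot: [-90.3, 0.1, -90.1]
contact_force: [0.3, -0.6, -4.6]
finger_gap: 0.0202
```

```bash
python3 look.py wrist w17
```

```text
27.45 [ 0.4378 -0.0595  0.059 ] [-90.33   0.1  -90.12] [-0.1  0.  -4.4] 0.0204
```

View pics/w17.png

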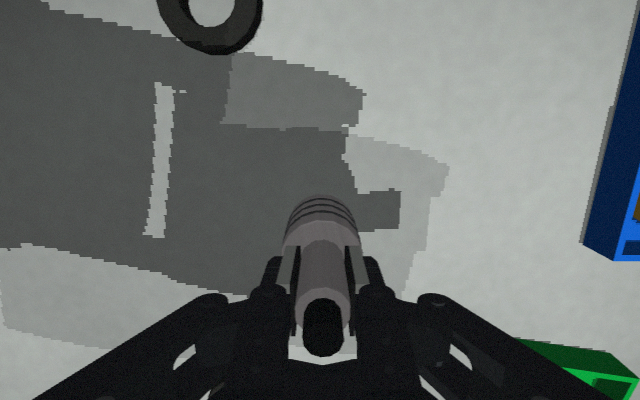

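Emit:
drive_tool:
  moves:
    - [0,-0.5,0,0,0]
    - [0,-1.5,0,0,0]
    - [0,-2.5,0,0,0]
    - [0,-3,0,0,0]
    - [0,-3,0,0,0]
    - [0,-2,0,0,0]
    - [0,-1.5,0,0,0]
    - [0,-0.5,0,0,0]
    - [0,0,0,0,0]

```text
time: 28.35
tool_pos: [0.4369, -0.0594, 0.2114]
tool_rot: [-90.4, 0.1, -90.1]
contact_force: [0.9, -0.4, -3.8]
finger_gap: 0.0205
```

Emit:
drive_tool:
  moves:
    - [0.5,0,0.7,0,0]
    - [1,0,1.5,0,0]
    - [1.5,0,2,0,0]
    - [2,0,2.5,0,0]
    - [2,0,2.5,0,0]
    - [2,0,2.5,0,0]
    - [1.7,0,2,0,0]
    - [1.2,0,1.5,0,0]
    - [0.7,0,0.9,0,0]
    - [0.3,0,0.4,0,0]
    - [0,0,0,0,0]
    - [0,0,0,0,0]

```text
time: 29.55
tool_pos: [0.6043, -0.195, 0.1937]
tool_rot: [-91.5, 0.5, -90.1]
contact_force: [-0.6, -0.6, -4.9]
finger_gap: 0.0204
```

```bash
python3 look.py wrist w18
```

```text
29.6 [ 0.6043 -0.1948  0.1937] [-91.49   0.45 -90.07] [-0.   0.4 -4.7] 0.0206
```

View pics/w18.png

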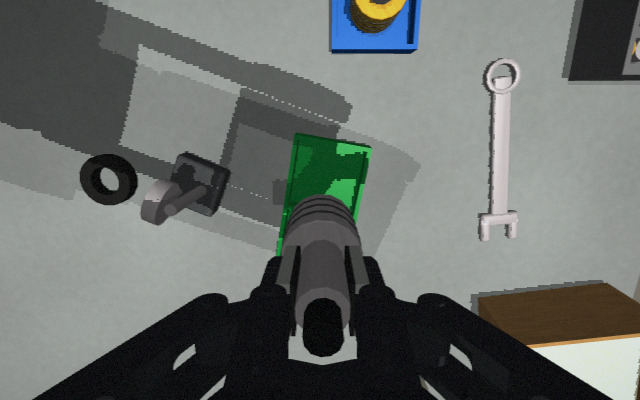

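Run:
```python
from h import *
s=np.load('w18.npz'); K,R,t=s['K'],s['R'],s['t']
a=plane(K,R,t,295,133.5,.024)[:2];b=plane(K,R,t,372.5,147,.024)[:2];m=(a+b)/2;d=(b-a)/np.linalg.norm(b-a);n=np.array([d[1],-d[0]])
print(a,b,np.linalg.norm(b-a),'bay+',m+n*.037)
```

```text
[ 0.57420165 -0.14866606] [ 0.6463457  -0.16094061] 0.0731807944736149 bay+ [ 0.60406769 -0.19127916]
```

Emit:
drive_tool:
  moves:
    - [-0.2,0.5,0,0,0]
    - [-0.1,1.5,0,0,0]
    - [-0.1,2.5,0.1,0,0]
    - [-0.1,2.5,0.1,0,0]
    - [-0.1,1.5,0.1,0,0]
    - [0,0.7,0,0,0]
    - [0,0,0,0,0]
    - [0,0,0,0,0]

```text
time: 30.4
tool_pos: [0.6033, -0.1842, 0.1008]
tool_rot: [-91.3, 0.4, -89.9]
contact_force: [-0.2, 0.7, -5.4]
finger_gap: 0.0203
```

Aim point is (.604,−.191), so I need dy −7 mm.

Emit:
drive_tool:
  moves:
    - [0.6,0.5,0,0,0]
    - [0,1,0,0,0]
    - [0,1,0,0,0]
    - [0,0.5,0,0,0]
    - [0,0,0,0,0]

```text
time: 30.9
tool_pos: [0.6038, -0.1912, 0.0704]
tool_rot: [-91.1, 0.3, -89.9]
contact_force: [-0.9, -0.2, -5.0]
finger_gap: 0.0206
```

```bash
python3 look.py wrist w19
```

```text
30.95 [ 0.6038 -0.1913  0.0707] [-91.13   0.34 -89.94] [ 0.   0.  -4.8] 0.0206
```

View pics/w19.png

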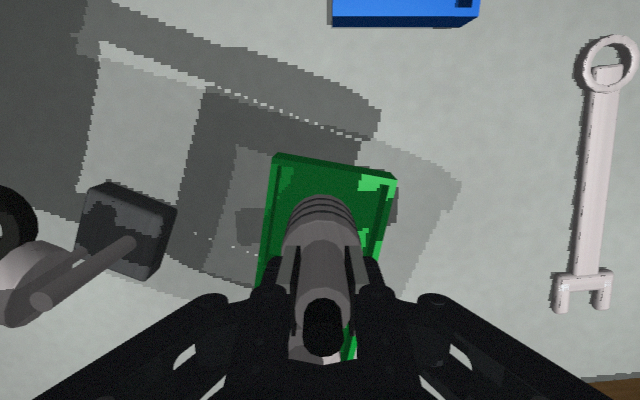

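Emit:
drive_tool:
  moves:
    - [0,0.4,0,0,0]
    - [0,0.2,0,0,0]
    - [0,0.15,0,0,0]
    - [0,0.1,0,0,0]

```text
time: 31.35
tool_pos: [0.6042, -0.1914, 0.0629]
tool_rot: [-91.1, 0.3, -89.9]
contact_force: [-8.1, 1.8, 23.2]
finger_gap: 0.0204
```

Emit:
drive_tool:
  moves:
    - [0,0,0,0,2.6]
    - [0,0,0,0,3.5]
    - [0,0,0,0,5]
    - [0,0,0,0,5]
    - [0,0,0,0,5]
    - [0,0,0,0,5]

```text
time: 31.95
tool_pos: [0.6056, -0.1918, 0.0644]
tool_rot: [-90.9, 0.2, -89.9]
contact_force: [0.0, -0.0, -0.1]
finger_gap: 0.0496
```

```bash
python3 look.py wrist w20
```

```text
32.0 [ 0.6056 -0.1918  0.0644] [-90.89   0.25 -89.91] [-0.  -1.7 -0.2] 0.05
```

View pics/w20.png

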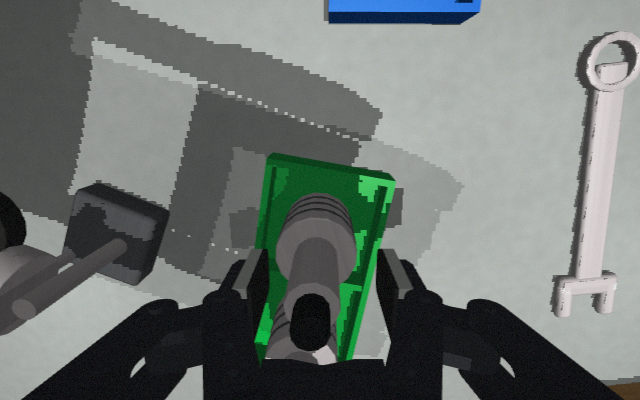

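Emit:
drive_tool:
  moves:
    - [0,-1,0,0,5]
    - [0,-3,0,0,5]
    - [0,-4,0,0,5]
    - [0,-4,0,0,5]
    - [0,-1,0,0,5]
    - [0,0,0,0,5]

```text
time: 32.6
tool_pos: [0.6071, -0.1921, 0.2012]
tool_rot: [-91.0, 0.3, -89.9]
contact_force: [0.1, -0.2, -0.3]
finger_gap: 0.0502
```

Emit:
drive_tool:
  moves:
    - [-1.5,0,-0.5,0,5]
    - [-3,0,-0.8,0,5]
    - [-4.5,0,-1.2,0,5]
    - [-4.5,0,-1.2,0,5]
    - [-4.5,0,-1.2,0,5]
    - [-4.5,0,-1.2,0,5]
    - [-4.5,0,-1.2,0,5]
    - [-4.5,0,-1.2,0,5]
    - [-4.5,0,-1.2,0,5]
    - [-4.5,0,-1.2,0,5]
    - [-3,0,-0.8,0,5]
    - [-1,0,-0.2,0,5]

```text
time: 33.8
tool_pos: [0.4678, 0.2718, 0.1918]
tool_rot: [-92.2, 0.1, -90.2]
contact_force: [0.4, 0.7, -0.2]
finger_gap: 0.0501
```

Emit:
drive_tool:
  moves:
    - [0,0,0,0,5]

```text
time: 33.9
tool_pos: [0.4663, 0.2728, 0.1908]
tool_rot: [-92.3, 0.1, -90.0]
contact_force: [0.3, -0.9, 0.4]
finger_gap: 0.0501
```

Emit:
drive_tool:
  moves:
    - [-2,0,0,0,5]
    - [-2.5,0,0,0,5]
    - [-1,0,0,0,5]
    - [0,0,0,0,5]
    - [0,0,0,0,5]

```text
time: 34.4
tool_pos: [0.4649, 0.3234, 0.1876]
tool_rot: [-92.6, -0.2, -90.1]
contact_force: [-0.4, -0.0, 0.4]
finger_gap: 0.0501
```

```bash
python3 look.py wrist w21
```

```text
34.45 [0.4649 0.3233 0.1876] [-92.6   -0.17 -90.16] [ 1.4 -0.   0.5] 0.05
```

View pics/w21.png

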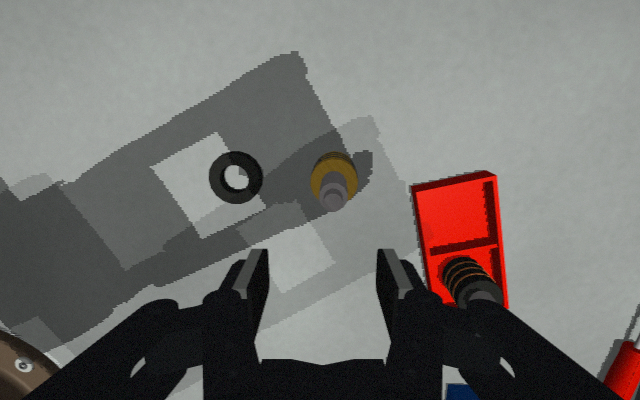

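Run:
```python
from h import *
s=np.load('w21.npz'); K,R,t=s['K'],s['R'],s['t']
print(plane(K,R,t,334,199,.11)[:2].round(4),'base',plane(K,R,t,334,175,.05)[:2])
```

```text
[0.469  0.3316] base [0.46825736 0.33568816]
```

Emit:
drive_tool:
  moves:
    - [-0.4,1.5,0.1,0,5]
    - [-0.1,2.5,0,0,5]
    - [0,3,0,0,5]
    - [0,1.5,-0.2,0,5]
    - [0,1,-0.1,0,5]
    - [0,0,0,0,5]
    - [0,0,0,0,5]

```text
time: 35.15
tool_pos: [0.459, 0.3238, 0.0865]
tool_rot: [-92.6, -0.2, -90.4]
contact_force: [-0.1, 0.0, 0.5]
finger_gap: 0.0499
```

Emit:
drive_tool:
  moves:
    - [-0.6,0,0.9,0,5]
    - [0,0,0,0,5]
    - [0,1,0,0,5]
    - [0,1,0,0,5]
    - [0,0.4,0,0,5]
    - [0,0,0,0,5]

```text
time: 35.75
tool_pos: [0.4697, 0.3311, 0.0623]
tool_rot: [-92.4, -0.1, -90.4]
contact_force: [0.6, 0.6, -0.3]
finger_gap: 0.0498
```

```bash
python3 look.py wrist w22
```

```text
35.8 [0.4697 0.3311 0.0625] [-9.238e+01 -8.000e-02 -9.043e+01] [-0.2 -0.6  0.1] 0.05
```

View pics/w22.png

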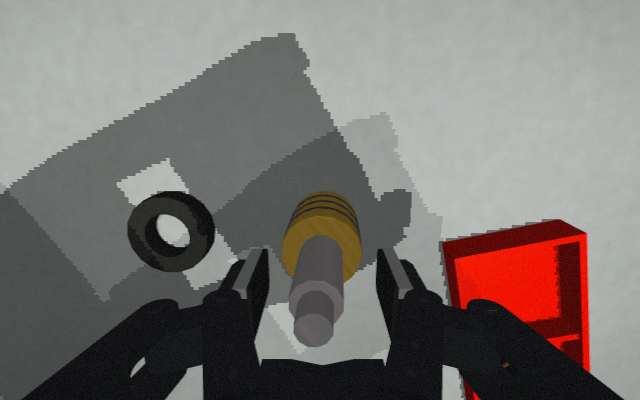

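Aligned: the brass rotor is between the pads, with its tip at (313,328). Closing.

Emit:
drive_tool:
  moves:
    - [0,0,0,0,3]
    - [0,0,0,0,3]
    - [0,0,0,0,0]
    - [0,0,0,0,0]
    - [0,0,0,0,0]
    - [0,0,0,0,0]
    - [0,0,0,0,0]

```text
time: 36.5
tool_pos: [0.47, 0.3312, 0.0631]
tool_rot: [-92.3, -0.1, -90.4]
contact_force: [-0.6, -0.0, -1.8]
finger_gap: 0.0206
```

Emit:
drive_tool:
  moves:
    - [0,-0.5,0,0,0]
    - [0,-1.5,0,0,0]
    - [0,-2.5,0,0,0]
    - [0,-3,0,0,0]
    - [0,-3,0,0,0]
    - [0,-2,0,0,0]
    - [0,-1.5,0,0,0]
    - [0,-0.5,0,0,0]
    - [0,0,0,0,0]

```text
time: 37.4
tool_pos: [0.4737, 0.33, 0.2138]
tool_rot: [-92.6, -0.2, -90.4]
contact_force: [-0.4, 0.0, -5.7]
finger_gap: 0.0202
```

```bash
python3 look.py wrist w23
```

```text
37.45 [0.4736 0.3299 0.2133] [-92.63  -0.23 -90.42] [ 0.1  0.3 -5. ] 0.0204
```

View pics/w23.png

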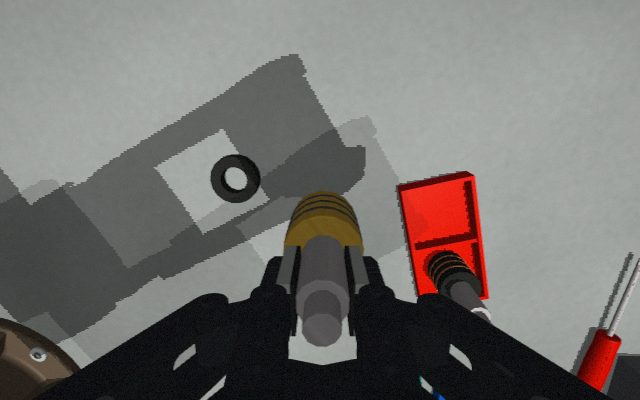

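Emit:
drive_tool:
  moves:
    - [0.8,-0.2,0.5,0,0]
    - [1.7,-0.2,1,0,0]
    - [2.7,-0.2,1.5,0,0]
    - [3.5,0,2,0,0]
    - [3.5,0,2,0,0]
    - [3.5,0,2,0,0]
    - [3.5,0,2,0,0]
    - [3.5,0,2,0,0]
    - [2.7,0,1.5,0,0]
    - [1.7,0,1,0,0]
    - [1,0,0.6,0,0]
    - [0,0,0,0,0]

```text
time: 38.65
tool_pos: [0.6342, 0.0288, 0.2003]
tool_rot: [-93.6, -0.5, -90.3]
contact_force: [-0.5, 0.9, -4.8]
finger_gap: 0.0202
```

Emit:
drive_tool:
  moves:
    - [0,0,0,0,0]
    - [0,0,0,0,0]

```text
time: 38.85
tool_pos: [0.6331, 0.0295, 0.1993]
tool_rot: [-93.8, -0.5, -90.3]
contact_force: [0.4, 0.2, -4.8]
finger_gap: 0.0203
```

```bash
python3 look.py wrist w24
```

```text
38.9 [0.633  0.0297 0.1993] [-93.78  -0.5  -90.3 ] [ 0.1  0.4 -5. ] 0.0202
```

View pics/w24.png

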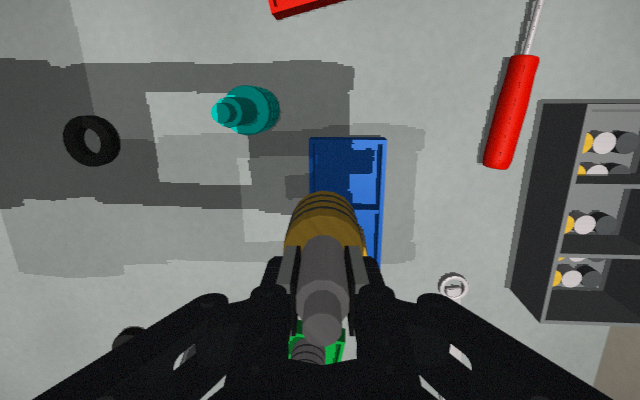

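Emit:
drive_tool:
  moves:
    - [0,0.5,0.8,0,0]
    - [-0.1,1.5,0.8,0,0]
    - [-0.1,2.3,0.2,0,0]
    - [-0.1,2.3,0.2,0,0]
    - [-0.1,1.5,0.2,0,0]
    - [0,0.7,0,0,0]
    - [0,0,0,0,0]
    - [0,0,0,0,0]

```text
time: 39.7
tool_pos: [0.6518, 0.037, 0.1031]
tool_rot: [-93.7, -0.5, -90.0]
contact_force: [0.1, -0.3, -3.8]
finger_gap: 0.0203
```

```bash
python3 look.py wrist w25; python3 look.py side s25;  python3 - <<'E'
import cv2
a=cv2.imread('pics/s25.png')[100:260,290:430]; cv2.imwrite('pics/s25c.png',cv2.resize(a,None,fx=3.5,fy=3.5,interpolation=2))
E
```

```text
39.75 [0.6518 0.037  0.1033] [-93.71  -0.47 -90.04] [-0.3 -0.5 -5.4] 0.0203
39.8 [0.6519 0.0369 0.1036] [-93.68  -0.47 -90.04] [ 0.3  0.5 -4.8] 0.0201
```

View pics/w25.png

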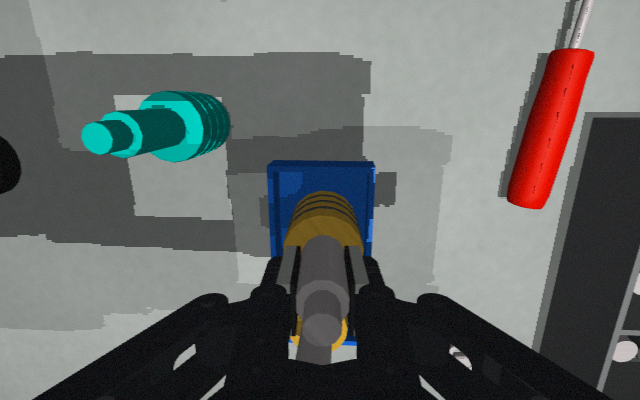

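View pics/s25c.png

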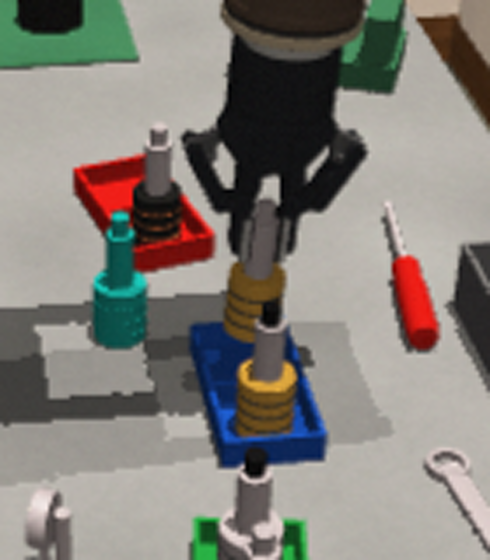

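Emit:
drive_tool:
  moves:
    - [0.6,0.5,-0.3,0,0]
    - [0,1,0,0,0]
    - [0,1,0,0,0]
    - [0,0.4,0,0,0]
    - [0,0,0,0,0]

```text
time: 40.3
tool_pos: [0.6476, 0.0297, 0.0744]
tool_rot: [-93.5, -0.5, -90.1]
contact_force: [0.6, 0.8, -4.5]
finger_gap: 0.0201
```

```bash
python3 look.py wrist w26
```

```text
40.35 [0.6477 0.0297 0.0746] [-93.5   -0.47 -90.07] [-0.3  0.3 -5. ] 0.02
```

View pics/w26.png

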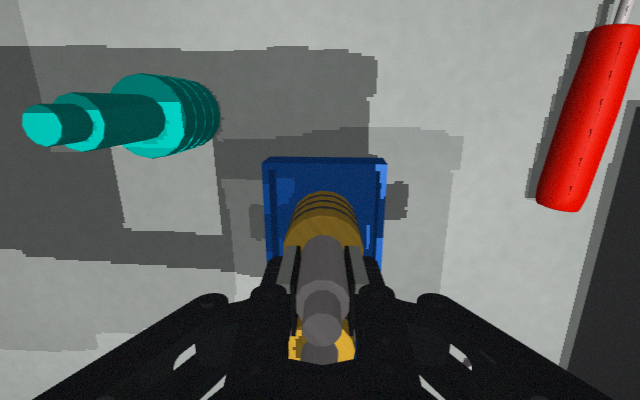

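Emit:
drive_tool:
  moves:
    - [0,0.4,0,0,0]
    - [0,0.2,0,0,0]
    - [0,0.1,0,0,0]

```text
time: 40.65
tool_pos: [0.6477, 0.0298, 0.0675]
tool_rot: [-93.4, -0.5, -90.1]
contact_force: [0.5, 0.1, -3.8]
finger_gap: 0.02
```

Emit:
drive_tool:
  moves:
    - [0,0.1,0,0,0]
    - [0,0.1,0,0,0]

```text
time: 40.85
tool_pos: [0.6479, 0.0297, 0.0673]
tool_rot: [-93.4, -0.5, -90.1]
contact_force: [-6.4, -0.0, 14.6]
finger_gap: 0.02
```

Emit:
drive_tool:
  moves:
    - [0,0.05,0,0,0]
    - [0,0,0,0,2.3]
    - [0,0,0,0,2.6]
    - [0,0,0,0,3.5]
    - [0,0,0,0,5]
    - [0,0,0,0,5]
    - [0,0,0,0,5]
    - [0,0,0,0,5]

```text
time: 41.65
tool_pos: [0.6492, 0.0299, 0.0684]
tool_rot: [-93.2, -0.5, -90.0]
contact_force: [-0.3, -0.5, -0.1]
finger_gap: 0.0498
```

```bash
python3 look.py wrist w27
```

```text
41.7 [0.6492 0.0299 0.0685] [-93.24  -0.48 -90.04] [-0.2  0.1  0.2] 0.0501
```

View pics/w27.png

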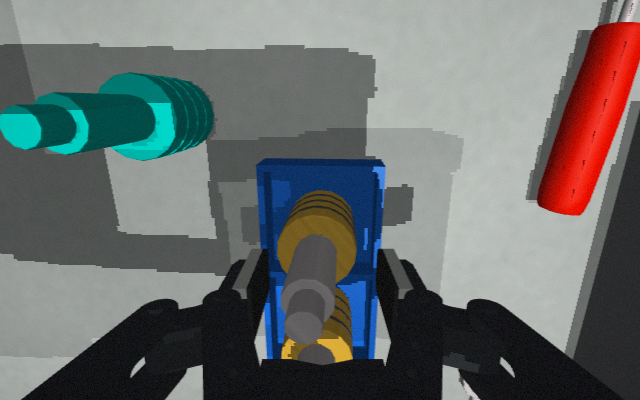

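Standing. I'll rise clear and back off for the final check.

Emit:
drive_tool:
  moves:
    - [0,-0.7,0,0,5]
    - [0,-2,0,0,5]
    - [0,-3,0,0,5]
    - [0,-4,0,0,5]
    - [0,-4,0,0,5]
    - [0,-4,0,0,5]
    - [0,-3,0,0,5]
    - [0,-1,0,0,5]
    - [0,0,0,0,5]
    - [0,0,0,0,5]

```text
time: 42.7
tool_pos: [0.6607, 0.0317, 0.296]
tool_rot: [-93.3, -0.5, -90.0]
contact_force: [0.3, -0.3, -0.2]
finger_gap: 0.05
```

```bash
python3 look.py wrist w28; python3 look.py side s28;python3 look.py scene c28
python3 - <<'E'
import cv2
a=cv2.imread('pics/s28.png')[110:310,235:395]; cv2.imwrite('pics/s28c.png',cv2.resize(a,None,fx=2.9,fy=2.9,interpolation=2))
a=cv2.imread('pics/c28.png')[145:300,210:480]; cv2.imwrite('pics/c28c.png',cv2.resize(a,None,fx=2.9,fy=2.9,interpolation=2))
E
```

```text
42.75 [0.6605 0.0318 0.2956] [-93.34  -0.48 -90.04] [ 0.2  0.5 -0.2] 0.05
42.8 [0.6603 0.0318 0.2952] [-93.38  -0.48 -90.04] [ 0.5  0.2 -0.9] 0.0499
42.85 [0.6603 0.0318 0.2951] [-93.41  -0.47 -90.04] [-0.7 -0.6 -0.2] 0.05
```

View pics/w28.png

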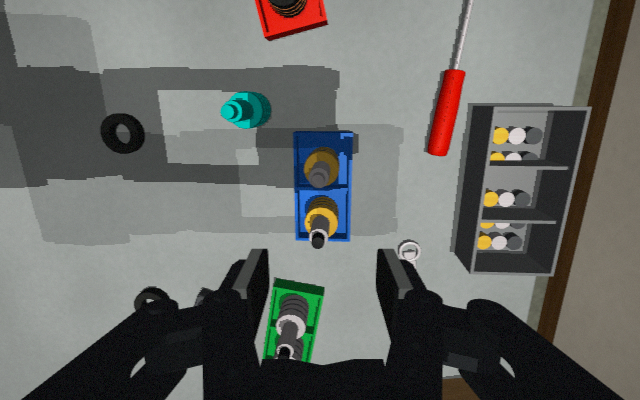

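View pics/s28c.png

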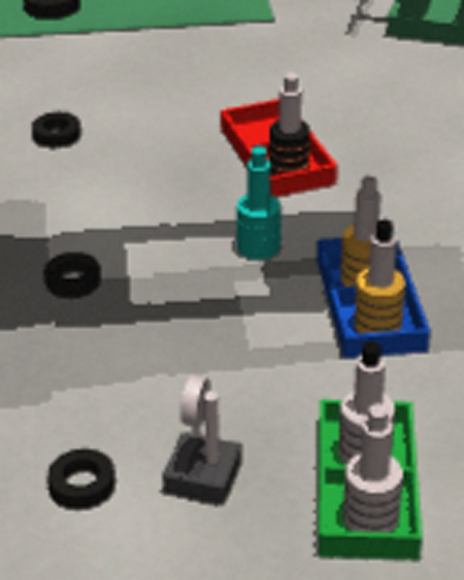

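View pics/c28c.png

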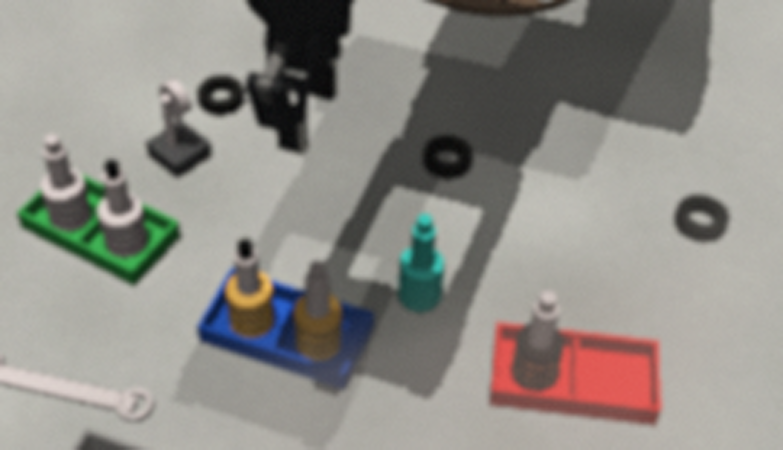

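Run:
```python
from h import *
c=np.load('c28.npz');s=np.load('s28.npz')
M=[q['K']@np.c_[q['R'],q['t']] for q in (s,c)]
tr={'blue':(.645,-.004,0),'green':(.598,-.225,-10),'red':(.598,.254,13)}
for k,a,b,T in [('wound',(291,79),(549,298),'red'),('brass_a',(369,181),(319,265),'blue'),('brass_b',(384,228),(245,244),'blue'),('steel_b',(371,350),(111,166),'green'),('steel_a',(377,413),(52,141),'green')]:
    pa=np.array([235+a[0]/2.9,110+a[1]/2.9]);pb=np.array([210+b[0]/2.9,145+b[1]/2.9])
    X=cv2.triangulatePoints(M[0],M[1],pa,pb).ravel();X=X[:3]/X[3]
    x0,y0,w=tr[T];w=np.radians(w);d=X[:2]-[x0,y0]
    print(k,X.round(3),'in tray mm',(1e3*np.array([np.cos(w)*d[0]+np.sin(w)*d[1],-np.sin(w)*d[0]+np.cos(w)*d[1]])).round(1))
a=np.load('scene0.npz')['im'];b=c['im']
print('gauge diff',np.abs(a[170:208,258:285].astype(int)-b[170:208,258:285]).mean())
arm.job_done()
```

```text
wound [0.605 0.221 0.107] in tray mm [ -0.1 -33.4]
brass_a [0.645 0.03  0.109] in tray mm [-0.5 34.1]
brass_b [ 0.644 -0.039  0.107] in tray mm [ -1.1 -35.1]
steel_b [ 0.602 -0.193  0.107] in tray mm [-1.5 32.4]
steel_a [ 0.593 -0.26   0.107] in tray mm [  1.1 -35.8]
gauge diff 2.440220922677063
the job is handed in; nothing more can be done
```

All five rotors are in their trays, one to a bay, and I handed the job in at about 43 s of the 112 s allowed. The two brass ones are in blue, the two bare steel ones in green and the black-wrapped one in red. Each rotor was lowered until the force reading showed it touching the floor, then released.

- **Position:** the last two-camera check put every axis within about 2 mm of its tray's long middle line and 32–36 mm along it, inside the limits of 18 and 53 mm.
- **Upright and untouched:** all five look upright in the last pictures. The gauge looks unchanged in the scene camera, and the gripper is clear of everything. I did not touch the turquoise look-alike.
- **Disagreement:** that check put the tip tops at 107–109 mm, where 114 mm is expected. The first measurement of the rotors on the bench read about 6 mm low in the same way. I took it as a picking or calibration offset, since contact was felt at the expected height each time.
- **Tool tilt:** the tool had drifted to a lean of about 3.4° by the last placement (brass_a). That rotor looks upright after release.

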